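# Change the colour filter of a camera head

### The job

Change the filter in the camera head: lift the blue filter out of its cell and stand it in the empty pocket of the white rack, then drop the red filter into the cell so that it lies fully home. Set the retaining ring over it with its three pins down through the three gates in the cell's rim, and screw the ring clockwise until it is snug and clamps the filter. Leave the clear filter, screwdriver, tweezers and cleaning pad where they are.

Things in the scene. Friction and masses are not known exactly. Their poses are not given: they have to be found in the camera images.
- camera_head: Camera head standing face up, fixed: steel base plate 84x84x10 mm, black ribbed body 60x60 mm (a round connector sticks out to 34 mm at its -x side), and on top, from 50 to 72 mm height, a round aluminium filter cell of 67 mm outer diameter, open upward. Origin at the centre of the underside, z up.
- cell_seat (a point): On the cell's axis, at the seat that a filter's flange rests on, 58 mm above the worktop; axes as camera_head. The seat's bore is 46 mm wide with a chamfered edge (1.2 to 2.6 mm above the seat); above that the opening is 50.4 mm wide. Let a filter go when its origin is within 2 mm of the seat; its barrel then stands 10 mm above the rim, so grip it by its top 8 mm.
- cell_rim (a point): On the cell's axis at the height of its flat rim, 72 mm above the worktop (14 mm above the seat); axes as camera_head. Three gates (gaps 30 degrees wide, red marks beside them) lie at 0, 120 and 240 degrees from the x axis. From each gate a thread groove runs clockwise seen from above under the rim, sinking 0.055 mm per degree, to a stop 96 degrees past the gate's middle.
- filter_rack: White plastic rack, fixed, 64x198x14 mm, long along its y, with three round pockets 48 mm wide and 5 mm deep at y = -64, 0 and +64 mm. The one at y = -64 mm is empty; red and clear filter stand in the others, either way round. Origin at the centre of the underside, z up. Grip filters across the row (fingers at the +x and -x sides).
- empty_pocket (a point): Centre of the floor of the rack's empty pocket, 9 mm above the worktop and 5 mm below the rack's top; axes as filter_rack.
- filter_blue: Blue filter in a black mount, loose, 45 g: upright barrel, diameter 28 mm, on a foot flange of 44 mm diameter and 4 mm thickness; 24 mm high in all. A band round the barrel and the glass seen from above show its colour. Origin: centre of the underside, z up the barrel; round, so yaw does not matter. Starts in the cell, lying loose on its seat.
- filter_red: Red filter in a black mount, loose, 45 g: upright barrel, diameter 28 mm, on a foot flange of 44 mm diameter and 4 mm thickness; 24 mm high in all. A band round the barrel and the glass seen from above show its colour. Origin: centre of the underside, z up the barrel; round, so yaw does not matter. Starts in a rack pocket.
- filter_clear: Clear (whitish) filter in a black mount, loose, 45 g: upright barrel, diameter 28 mm, on a foot flange of 44 mm diameter and 4 mm thickness; 24 mm high in all. A band round the barrel and the glass seen from above show its colour. Origin: centre of the underside, z up the barrel; round, so yaw does not matter. Starts and stays in a rack pocket.
- retaining_ring: Aluminium retaining ring, loose, about 70 g, flat on the worktop, right side up: 47 mm outer and 37 mm inner diameter, 24 mm high. Origin at the centre of the underside, z up. Three brass pins of 4 mm diameter stick out 5 mm, their middles 3 mm above the underside, at 0, 120 and 240 degrees from its x axis (red marks on top).
- ring_grip (a point): On the ring's axis, 18 mm above its underside: middle of the knurled part (12 to 24 mm height) to grip, which stays above the cell's rim; axes as the ring. With its pins in the gates the ring goes down until its origin is 6 mm above the seat; with the pins on the rim it stands 13 mm above it.
- ring_pin (a point): Middle of the outer end of the ring's pin on its x axis, 26.5 mm from the axis. From the gates' middles turn clockwise (negative about z): the ring sinks to the filter's flange (origin 4 mm above the seat) in about 50 degrees, begins to press at about 67, is snug from about 73 and firm at 80. Turning takes about 0.1 N m while loose, 0.3 when firm; friction holds it when let go.
- driver_1: Hand screwdriver with an orange handle, 156 mm long, lying at the left; to be left alone.
- tweezers_1: Metal tweezers, 124 mm long, lying behind the camera head; to be left alone.
- pad_1: Green and black cleaning pad, 24x44x13 mm, lying near the front edge between rack and camera head; to be left alone.

How it is judged (in metres and radians):
On the way, in this order (a step that is already met when the one before it is completed fails the run):
1. the blue filter stands in the empty pocket of the rack, let go (horizontal distance between filter_blue and empty_pocket below 0.006 m and z of filter_blue in the frame of empty_pocket below 0.002 m and angle between filter_blue's own z axis and vertical below 0.06 rad and contact force between the fingers and filter_blue below 0.1 N), for 0.2 s.
2. the red filter lies fully home in the cell, let go (horizontal distance between filter_red and cell_seat below 0.003 m and z of filter_red in the frame of cell_seat below 0.0012 m and angle between filter_red's own z axis and vertical below 0.04 rad and contact force between the fingers and filter_red below 0.1 N), for 0.2 s.
3. the ring stands level in the cell with its pins down through the gates (horizontal distance between retaining_ring and cell_seat below 0.003 m and z of retaining_ring in the frame of cell_seat below 0.0075 m and angle between retaining_ring's own z axis and vertical below 0.06 rad), for 0.1 s.
At the end, for the whole second after the job is handed in: The red filter is home in the cell (3 mm, 1.2 mm high); the ring is level on it, under 4.8 mm above the seat, pressing on it with over 3 N; the blue filter stands upright in the formerly empty pocket (6 mm); the clear filter is within 10 mm of its start (contact force between retaining_ring and filter_red above 3 N and z of retaining_ring in the frame of cell_seat below 0.0048 m and horizontal distance between each of retaining_ring, filter_red and cell_seat below 0.003 m and angle between retaining_ring's own z axis and vertical below 0.04 rad and z of filter_red in the frame of cell_seat below 0.0012 m and horizontal distance between filter_blue and empty_pocket below 0.006 m and z of filter_blue in the frame of empty_pocket below 0.002 m and angle between filter_blue's own z axis and vertical below 0.06 rad and distance of filter_clear from where it was at the start of the episode below 0.01 m); the robot touches nothing.
It fails at once if the clear filter is lifted or pushed (over 15 mm) (distance of filter_clear from where it was at the start of the episode above 0.015 m).
It fails at once if the screwdriver is moved over 30 mm (distance of driver_1 from where it was at the start of the episode above 0.03 m).
It fails at once if the tweezers are moved over 30 mm (distance of tweezers_1 from where it was at the start of the episode above 0.03 m).
It fails at once if the cleaning pad is moved over 30 mm (distance of pad_1 from where it was at the start of the episode above 0.03 m).
It also fails if it takes over 72 s, if anything falls off the work surface, if the arm or the gripper's body presses on something with over 40 N, if the wrist force passes 120 N, or if a joint passes its speed limit or range.

### The arm

A 6-joint arm with a two-finger parallel gripper is mounted at the origin on a cart in front of the work surface, level with it; the furniture and walls round the work are solid. World frame = base frame: x ahead of the robot, y to its left, z up, the work surface at z = 0. Lengths are in m, angles in degrees, forces in N, time in s.
With the tool pointing down it reaches from about 0.4 to 0.825 m from the base axis. Payload 7 kg.
Tool frame: the origin (TCP) lies midway between the tips of the shut fingers; the grasp point (between the pads) lies 19 mm behind it; z points along the fingers, y is the direction in which the jaws open and shut (so a half turn about z gives the same grasp; the last joint's range is limited). The gripper opens to 88 mm and grips with 3 to 60 N. Pads are 19 mm wide; open, the fingers measure 130 mm over their backs; the gripper's body (78 mm by 193 mm) begins 47 mm behind the grasp point.
Start: joints at [-59.983, 20.546, 0.682, 0, -70.136, -16.507], TCP at [0.158, -0.656, 0.227] pointing down, gripper open.
Joint ranges: [-176.03, 176.03], [-82.01, 121.73], [-58.28, 71.71], [-173.87, 95.51], [-174.79, -0.11], [-173.66, 173.66]. Speed limits (degrees/s): [136.94, 136.94, 172.46, 180, 180, 180].

### API

Orientations are given as a 3x3 rotation matrix whose columns are the frame's x, y, z axes.
In Python, from rig import robot gives the robot as it stands. Calls block until the motion is done:
- robot.goto(position, orientation): joint-space move of the TCP to a pose.
- robot.servo_line(position, ori=None, speed=0.15): straight line of the TCP; ori=None keeps the orientation; speed is the mean speed in m/s.
- robot.movej(angles): joint-space move.
- robot.move_gripper(opening): opening from 0.0 (shut) to 1.0 (fully open); the grip force is fixed at half the most; returns when the fingers have stopped.
- robot.dwell(seconds).
- robot.ik(position, orientation): joint angles nearest the present ones, or None.
- robot.grab_frame(name): name is "side" or "top"; returns (picture, depth): 400x640x3 uint8, red, green, blue; 400x640 float32, m along the optical axis (not along the pixel's ray), 0 where there is no reading.
- robot.camera_info(name): a dict with "vfov" (degrees; the focal length in pixels is half the picture's height over the tangent of half this angle, whatever the lens; pixels are square), "cx", "cy" (the principal point, pixels), "k1" (the pictures are not rectified: a ray, as slopes to the right and down, at radius r is drawn at 1 + k1 r^2 times it, then the intrinsics apply), "view" (4x4, takes a point from world to camera coordinates). Camera axes: x right, y down, z forward; pixel columns grow to the right and rows downward; lengths in m; the calibration is good to about 2 mm. A picture is of the moment at which its call begins. camera_info takes no time and is no camera call.
A pose or a line that the arm cannot do raises robot.Unreachable and nothing moves.
- robot.job_done(): hands the job in, once; it reports no verdict.
Readings, each from a call of its own:
- robot.read_t(): time.
- robot.read_qpos(): joint angles.
- robot.read_qvel(): joint speeds.
- robot.read_effort(): joint torques, N m.
- robot.read_position(): TCP position.
- robot.read_tcp_rot(): TCP orientation.
- robot.read_force(): force on the tool from outside, world axes, zero at the start.
- robot.read_ft_torque(): the same for the moment, N m.
- robot.read_grip_width(): opening from 0.0 (shut) to 1.0 (fully open).
Only numpy, scipy, OpenCV 4.12 (cv2) and the standard library are available. Lean on these libraries where they do the work, as an engineer would, in place of code of your own. Each camera call takes 0.05 s, during which the arm holds its last target. There are 200 camera calls.

## Working session

There is one attempt and no reset: what is moved stays moved. The work goes in short steps, each a Python script; the robot and the scene stay as the last script left them, time stands still between calls to the robot, and variables do not carry over. Pictures are saved under pics/ and viewed, about 8 in all and at most 12, crops included, and the job is handed in when it is done.

```bash
ls; mkdir -p pics; cat > h.py <<'E'
import numpy as np, cv2
from rig import robot
def snap(cam,name=None):
    im,d=robot.grab_frame(cam)
    if name: cv2.imwrite(f'pics/{name}.png',im[:,:,::-1]); np.save(f'pics/{name}_d.npy',d)
    return im,d
def K(cam):
    i=robot.camera_info(cam); f=200/np.tan(np.radians(i['vfov'])/2); return i,f
def ray(cam,u,v):
    i,f=K(cam); x=np.array([(u-i['cx'])/f,(v-i['cy'])/f]); p=x.copy()
    for _ in range(20): p=x/(1+i['k1']*(p@p))
    V=np.array(i['view']); R=V[:3,:3]; t=V[:3,3]
    return -R.T@t, R.T@np.array([p[0],p[1],1.])
def onz(cam,u,v,z):
    o,r=ray(cam,u,v); return o+r*(z-o[2])/r[2]
def ondepth(cam,u,v,d):
    o,r=ray(cam,u,v); return o+r*d
def proj(cam,P):
    i,f=K(cam); V=np.array(i['view']); q=V[:3,:3]@np.array(P)+V[:3,3]; p=q[:2]/q[2]; p=p*(1+i['k1']*(p@p))
    return np.array([p[0]*f+i['cx'],p[1]*f+i['cy']])
def down(a):
    # tool z down, jaw (y) axis at angle a deg from world x
    a=np.radians(a); y=np.array([np.cos(a),np.sin(a),0]); z=np.array([0,0,-1.]); return np.column_stack([np.cross(y,z),y,z])
E
python3 - <<'E'
from h import *
for c in('top','side'):
    snap(c,c+'0'); i,f=K(c); o,r=ray(c,320,200); print(c,i['vfov'],i['cx'],i['cy'],i['k1'],f,o,r)
print(robot.read_tcp_rot(),robot.read_t())
E
```

```text
pics
top 54.8033479348752 327.6026156549347 199.1766240243591 0.03321651806329213 385.8115245020593 [3.15538690e-01 7.29510011e-04 1.16412887e+00] [ 0.14741438 -0.00451941 -0.98926307]
side 55.00011733315611 321.2946276705726 196.44755899941313 -0.0443518436504251 384.1954649192302 [0.22730471 0.66054958 0.62702801] [ 0.25856278 -0.7337079  -0.62842252]
[[-9.72343034e-01 -2.33556839e-01 -4.77195802e-04]
 [-2.33557285e-01  9.72342057e-01  1.38510456e-03]
 [ 1.40496904e-04  1.45824933e-03 -9.99998927e-01]] 0.1
```

View pics/top0.png

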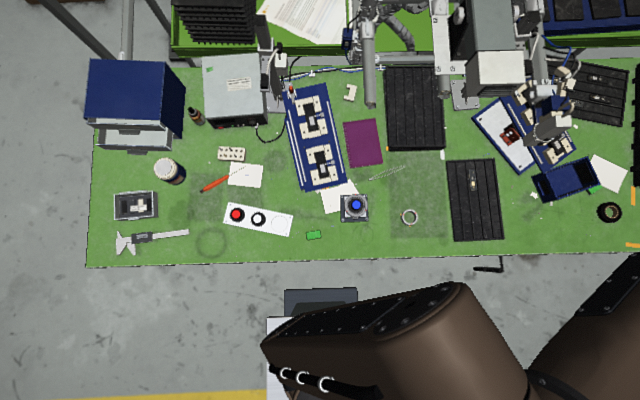

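View pics/side0.png

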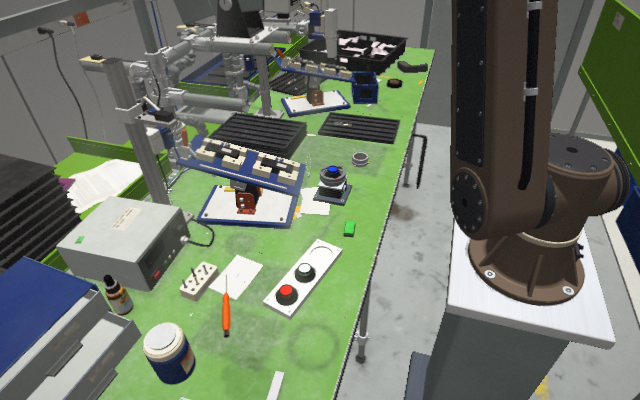

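The top view shows the rack at about (258,219) with red at (237,215), clear at (258,219) and the empty pocket at (278,224). The head with the blue filter is at (355,206), the ring at (409,217) and the pad at (314,235). I'll enlarge both areas.

```bash
python3 - <<'E'
import cv2,numpy as np
t=cv2.imread('pics/top0.png'); s=cv2.imread('pics/side0.png')
def c(im,x,y,w,h,k): return cv2.resize(im[y:y+h,x:x+w],None,fx=k,fy=k,interpolation=cv2.INTER_CUBIC)
a=c(t,335,185,50,40,8); b=c(t,384,197,50,40,8); d=c(t,218,195,80,45,5); e=c(s,308,155,50,50,5); 
out=np.zeros((560,800,3),np.uint8); out[:320,:400]=a; out[:320,400:]=b; out[325:550,:400]=d
e=c(s,308,145,80,45,5); out[325:550,400:]=e
cv2.imwrite('pics/crop1.png',out)
from h import *
dt=np.load('pics/top0_d.npy')
for n,u,v in(('bluetop',356,205),('red',237,215),('clear',258,219),('ring',409,217),('mat',330,225),('mat2',380,230)): print(n,ondepth('top',u,v,dt[v,u]))
E
```

```text
bluetop [ 0.46023267 -0.10608575  0.07963259]
red [0.44622047 0.24034566 0.02915581]
clear [0.43238066 0.17842529 0.03308031]
ring [ 0.43029626 -0.27434305 -0.00273685]
mat [ 0.41223408 -0.03299335 -0.00398959]
mat2 [ 0.39267106 -0.18307909  0.00279802]
```

View pics/crop1.png

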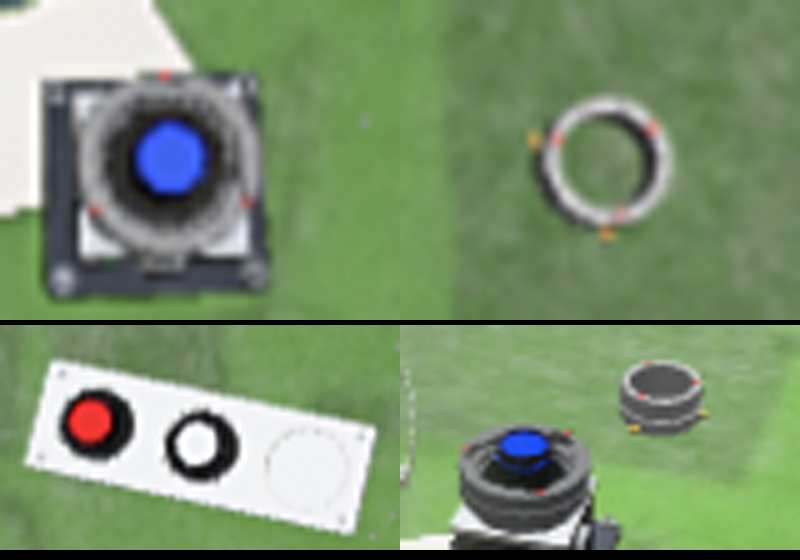

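The crops show:
- **Cell:** rim centre at about crop (169,165), with gate marks at (165,75), (95,211) and (248,203).
- **Ring:** top at (608,161), with brass pins at (534,140) and (607,233).
- **Rack:** corners at (52,359), (376,427), (354,534) and (25,466).

Next I'll triangulate the points from both cameras.

```bash
cat > m.py <<'E'
from h import *
t=lambda X,Y,x0,y0,k:(x0+(X+.5)/k-.5,y0+(Y+.5)/k-.5)
A=lambda X,Y:t(X,Y,335,185,8); B=lambda X,Y:t(X-400,Y,384,197,8); D=lambda X,Y:t(X,Y-325,218,195,5); E=lambda X,Y:t(X-400,Y-325,308,145,5)
def P(n,uv,z,c='top'): p=onz(c,*uv,z); print(n,c,p.round(4)); return p
def tri(n,a,b):
    o1,r1=ray('top',*a);o2,r2=ray('side',*b); s=np.linalg.lstsq(np.column_stack([r1,-r2]),o2-o1,rcond=None)[0]
    p,q=o1+s[0]*r1,o2+s[1]*r2; print(n,'tri',((p+q)/2).round(4),'gap',np.linalg.norm(p-q).round(4))
def blob(cam,name,col,box):
    im=cv2.imread(f'pics/{name}.png')[:,:,::-1].astype(int); x,y,w,h=box; s=im[y:y+h,x:x+w]
    j={'r':0,'b':2}[col]; o=[k for k in range(3) if k!=j]
    w_=np.clip(s[:,:,j]-s[:,:,o].max(2)-30,0,60)
    yy,xx=np.mgrid[y:y+h,x:x+w]; return (xx*w_).sum()/w_.sum(),(yy*w_).sum()/w_.sum()
E
python3 - <<'E'
from m import *
P('rim',A(169,165),.072); bt=blob('top','top0','b',(345,195,22,20)); bs=blob('side','side0','b',(322,163,22,12)); print(bt,bs)
P('blue',bt,.082);P('blue',bs,.081,'side');tri('blue',bt,bs)
g=[P('gate',A(*q),.072) for q in((165,75),(95,211),(248,203))]
c=np.mean(g,0); print('c',c,[np.degrees(np.arctan2(*(q-c)[1::-1])).round(1) for q in g],[np.linalg.norm(q-c).round(4) for q in g])
g=[P('gateS',E(*q),.072,'side') for q in((463,448),(569,433),(540,491))]
c=np.mean(g,0); print('c',c,[np.degrees(np.arctan2(*(q-c)[1::-1])).round(1) for q in g],[np.linalg.norm(q-c).round(4) for q in g])
r=P('ring',B(608.5,161),.024);rs=P('ring',E(661,383),.024,'side'); tri('ring',B(608.5,161),E(661,383))
for q in((556,140),(652,128),(620,214)): p=P('mark',B(*q),.024); print(np.degrees(np.arctan2(*(p-r)[1::-1])),np.linalg.norm(p-r))
for q in((534,140),(607,233)): p=P('pin',B(*q),.003); print(np.degrees(np.arctan2(*(p-r)[1::-1])),np.linalg.norm((p-r)[:2]))
for q in((647,363),(697,382),(642,397)): p=P('markS',E(*q),.024,'side'); print(np.degrees(np.arctan2(*(p-rs)[1::-1])),np.linalg.norm(p-rs))
rt=blob('top','top0','r',(228,206,18,18)); rr=blob('side','side0','r',(274,280,26,22)); P('red',rt,.033);P('red',rr,.033,'side');tri('red',rt,rr)
P('clear',D(193,444),.033);pk=P('pocket',D(307,467),.014)
c=np.array([P('corner',D(*q),.014) for q in((52,359),(376,427),(354,534),(25,466))]); ce=c.mean(0)
v=(c[0]+c[3]-c[1]-c[2]); L=np.linalg.norm(v)/2; u=v/np.linalg.norm(v); print('rack',ce,'len',L,np.linalg.norm(c[0]+c[1]-c[2]-c[3])/2,'ang y-axis',np.degrees(np.arctan2(u[1],u[0])),'pocket',ce-.064*u,'other',ce+.064*u)
E
```

```text
rim top [ 0.4607 -0.1059  0.072 ]
(np.float64(355.9597332649397), np.float64(204.18158502180046)) (np.float64(332.451010293557), np.float64(168.75409836065575))
blue top [ 0.4623 -0.1058  0.082 ]
blue side [ 0.461  -0.1045  0.081 ]
blue tri [ 0.462  -0.1062  0.0798] gap 0.0011
gate top [ 0.4934 -0.1058  0.072 ]
gate top [ 0.4449 -0.0789  0.072 ]
gate top [ 0.4463 -0.1336  0.072 ]
c [ 0.46152036 -0.10607678  0.072     ] [np.float64(0.6), np.float64(121.5), np.float64(-118.9)] [np.float64(0.0318), np.float64(0.0319), np.float64(0.0314)]
gateS side [ 0.4943 -0.1065  0.072 ]
gateS side [ 0.446  -0.1347  0.072 ]
gateS side [ 0.4459 -0.0813  0.072 ]
c [ 0.46209877 -0.10749809  0.072     ] [np.float64(1.8), np.float64(-120.6), np.float64(121.7)] [np.float64(0.0322), np.float64(0.0315), np.float64(0.0307)]
ring top [ 0.4286 -0.27    0.024 ]
ring side [ 0.4278 -0.2681  0.024 ]
ring tri [ 0.4285 -0.2703  0.0225] gap 0.0005
mark top [ 0.4369 -0.2509  0.024 ]
66.41538990836771 0.020849972029444948
mark top [ 0.4405 -0.2869  0.024 ]
-54.910210920918594 0.020755426590126927
mark top [ 0.4087 -0.27
[... 231 characters left out ...]
024 ]
-55.542781102552524 0.02304355854251323
markS side [ 0.408  -0.2749  0.024 ]
-161.0016476674433 0.020917801634929095
markS side [ 0.4347 -0.2506  0.024 ]
68.3215265517437 0.018851308988942803
red top [0.4495 0.2438 0.033 ]
red side [0.4495 0.2449 0.033 ]
red tri [0.4498 0.2441 0.0319] gap 0.0003
clear top [0.4343 0.1837 0.033 ]
pocket top [0.4207 0.1192 0.014 ]
corner top [0.4896 0.2705 0.014 ]
corner top [0.4436 0.0779 0.014 ]
corner top [0.3802 0.0918 0.014 ]
corner top [0.4258 0.2857 0.014 ]
rack [0.43480984 0.18148031 0.014     ] len 0.1985873209966626 0.06520965030803531 ang y-axis 76.66850451144128 pocket [0.42005242 0.11920496 0.014     ] other [0.44956726 0.24375565 0.014     ]
```

All the checks fit: rack 198.6×65.2 mm, gate marks 120° apart, and heights within 2 mm. Next is the blue filter, after an IK check of the wrist range.

```bash
cat >> h.py <<'E'
CELL=np.array([.4615,-.1062]); POCK=np.array([.4202,.1192]); RED=np.array([.4496,.2440]); RING=np.array([.4285,-.2701])
def at(xy,z): return [xy[0],xy[1],z]
def st(n): print(n,'t',round(robot.read_t(),2),'p',robot.read_position().round(4) if hasattr(robot.read_position(),'round') else robot.read_position(),'F',np.round(robot.read_force(),1),'T',np.round(robot.read_ft_torque(),2),'w',round(robot.read_grip_width()*88,1))
E
python3 - <<'E'
from h import *
for n,xy in(('cell',CELL),('ring',RING),('pock',POCK)):
    for a in range(-180,180,30):
        q=robot.ik(at(xy,.1),down(a)); print(n,a,None if q is None else np.round(q,0).astype(int))
J=-13.3
robot.goto(at(CELL,.15),down(J)); robot.move_gripper(.7); st('above')
robot.servo_line(at(CELL,.0745),speed=.08); st('dn')
robot.move_gripper(0.); st('grip')
robot.servo_line(at(CELL,.15),speed=.1); st('up')
snap('side','s1'); snap('top','t1')
E
```

```text
cell -180 [ 11   9 -34   0 -47 -11]
cell -150 [ 11   9 -34   0 -47  19]
cell -120 [ 11   9 -34   0 -47  49]
cell -90 [ 11   9 -34   0 -47  79]
cell -60 [ 11   9 -34   0 -47 109]
cell -30 [ 11   9 -34   0 -47 139]
cell 0 [ 11   9 -34   0 -47 169]
cell 30 [  11    9  -34    0  -47 -161]
cell 60 [  11    9  -34    0  -47 -131]
cell 90 [  11    9  -34    0  -47 -101]
cell 120 [ 11   9 -34   0 -47 -71]
cell 150 [ 11   9 -34   0 -47 -41]
ring -180 [-10  12 -30   0 -48  10]
ring -150 [-10  12 -30   0 -48  40]
ring -120 [-10  12 -30   0 -48  70]
ring -90 [-10  12 -30   0 -48 100]
ring -60 [-10  12 -30   0 -48 130]
ring -30 [-10  12 -30   0 -48 160]
ring 0 [ -10   12  -30    0  -48 -170]
ring 30 [ -10   12  -30    0  -48 -140]
ring 60 [ -10   12  -30    0  -48 -110]
ring 90 [-10  12 -30   0 -48 -80]
ring 120 [-10  12 -30   0 -48 -50]
ring 150 [-10  12 -30   0 -48 -20]
pock -180 [ 42   5 -38   0 -46 -42]
pock -150 [ 42   5 -38   0 -46 -12]
pock -120 [ 42   5 -38   0 -46  18]
pock -90 [ 42   5 -38   0 -46  48]
pock -60 [ 42   5 -38   0 -46  78]
pock -30 [ 42   5 -38   0 -46 108]
pock 0 [ 42   5 -38   0 -46 138]
pock 30 [ 42   5 -38   0 -46 168]
pock 60 [  42    5  -38    0  -46 -162]
pock 90 [  42    5  -38    0  -46 -132]
pock 120 [  42    5  -38    0  -46 -102]
pock 150 [ 42   5 -38   0 -46 -72]
above t 3.33 p [ 0.4615 -0.1062  0.15  ] F [-0.7  0.4  0.3] T [-0.11  0.05 -0.01] w 61.4
dn t 4.42 p [ 0.4619 -0.1062  0.0749] F [-0.5  0.5  0.6] T [-0.06  0.03 -0.03] w 61.8
grip t 5.09 p [ 0.462  -0.1062  0.0747] F [1.6 0.5 0.2] T [-0.26 -0.44 -0.04] w 26.5
up t 6.0 p [ 0.461  -0.1062  0.1494] F [0.2 0.2 0.2] T [-0.12  0.04  0.07] w 26.5
```

```bash
python3 - <<'E'
from h import *
import cv2
J=-13.3
robot.goto(at(POCK,.12),down(J)); s,_=snap('side','s2')
robot.servo_line(at(POCK,.045),speed=.12); st('lo')
robot.servo_line(at(POCK,.0265),speed=.04); st('place')
z=.0265
while robot.read_force()[2]<2.5 and z>.0245: z-=.0005; robot.servo_line(at(POCK,z),speed=.02)
st('touch')
robot.move_gripper(.7); st('open')
robot.servo_line(at(POCK,.1),speed=.15)
robot.goto(at(CELL*0+[.44,.32],.2),down(J)); t3,_=snap('top','t3'); s3,_=snap('side','s3'); st('x')
out=np.zeros((500,760,3),np.uint8)
out[:250,:380]=cv2.resize(s[150:275,240:430,::-1],None,fx=2,fy=2)
out[:250,380:]=cv2.resize(s3[200:325,240:430,::-1],None,fx=2,fy=2)
out[250:500,:500]=cv2.resize(t3[190:240,218:318,::-1],None,fx=5,fy=5,interpolation=2)
cv2.imwrite('pics/c2.png',out)
E
```

```text
lo t 7.84 p [0.4207 0.1191 0.0454] F [ 0.1  0.1 -0.8] T [-0.16 -0.01  0.03] w 26.2
place t 8.45 p [0.4201 0.1192 0.0263] F [ 0.2 -0.1 -0.4] T [-0.13  0.04 -0.01] w 26.7
touch t 9.2 p [0.4203 0.1193 0.0255] F [-2.6 -0.3  9. ] T [-0.31  1.   -0.04] w 26.3
open t 9.99 p [0.4202 0.1192 0.025 ] F [-0.   0.8 -0. ] T [-0.15  0.06  0.01] w 61.2
x t 11.64 p [0.4396 0.3182 0.1988] F [ 0.2  0.4 -0.2] T [-0.22  0.02 -0.04] w 62.0
```

View pics/c2.png

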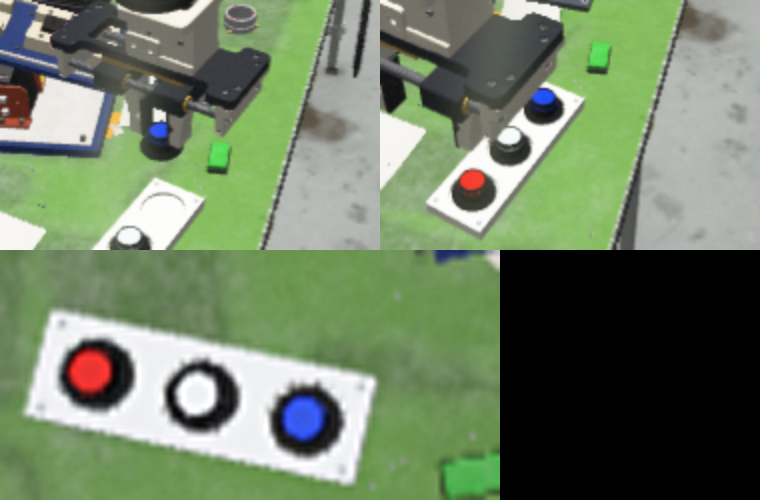

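Blue is standing in the pocket, level with its neighbours. I'll check it numerically, then pick red and bring it over the cell.

```bash
python3 - <<'E'
from m import *
bt=blob('top','t3','b',(268,212,22,22)); bs=blob('side','s3','b',(305,240,25,20)); tri('blue',bt,bs); P('blue',bt,.033); P('blue',bs,.033,'side')
J=-13.3
robot.goto(at(RED,.1),down(J)); robot.servo_line(at(RED,.0255),speed=.1); st('dn')
robot.move_gripper(0.); st('grip')
robot.servo_line(at(RED,.12),speed=.15)
robot.goto(at(CELL,.13),down(J)); robot.servo_line(at(CELL,.092),speed=.08); robot.dwell(.2); st('above')
snap('side','s4')
rr=blob('side','s4','r',(305,120,60,60)); print(rr)
z=robot.read_position()[2]-.016+.024; P('red held',rr,z,'side'); print(robot.read_position())
E
```

```text
blue tri [0.4189 0.1197 0.031 ] gap 0.0006
blue top [0.4189 0.1195 0.033 ]
blue side [0.4179 0.1215 0.033 ]
dn t 13.1 p [0.45   0.2445 0.0261] F [-0.9 -0.3 -0.3] T [-0.13  0.07 -0.03] w 61.6
grip t 13.78 p [0.4497 0.2441 0.0256] F [0.  0.4 2.5] T [-0.13  0.21 -0.  ] w 26.6
above t 16.7 p [ 0.4619 -0.1061  0.0925] F [-0.2  0.2 -0.7] T [-0.1   0.04  0.01] w 26.0
(np.float64(332.2738799661877), np.float64(163.6306001690617))
red held side [ 0.4595 -0.0985  0.1005]
[ 0.46181231 -0.10618203  0.09247538]
```

```bash
python3 - <<'E'
from h import *
z=.0905
while z>.0745:
    z-=.001; robot.servo_line(at(CELL,z),speed=.03); F=np.array(robot.read_force())
    if z<.0795 or np.abs(F).max()>3: st(f'{z:.4f}')
    if np.abs(F).max()>8: break
s,_=snap('side','s5')
cv2.imwrite('pics/c3.png',cv2.resize(s[120:220,270:400,::-1],None,fx=4,fy=4,interpolation=2))
E
```

```text
0.0795 t 19.5 p [ 0.4614 -0.1062  0.0794] F [ 0.7  0.  -0.4] T [-0.15  0.05  0.  ] w 26.2
0.0785 t 19.75 p [ 0.4615 -0.1062  0.0784] F [-0.9  0.3 -0.1] T [-0.08  0.06 -0.01] w 26.4
0.0775 t 20.0 p [ 0.4615 -0.1062  0.0774] F [-0.4  0.6 -1. ] T [-0.12  0.05  0.03] w 26.3
0.0765 t 20.25 p [ 0.4615 -0.1062  0.0764] F [ 0.4 -0.6 -0.8] T [-0.15  0.03 -0.  ] w 26.4
0.0755 t 20.5 p [ 0.4615 -0.1062  0.0754] F [-0.5  0.3 -0.5] T [-0.14  0.04 -0.01] w 26.5
0.0745 t 20.75 p [ 0.4619 -0.1062  0.0747] F [ 2.  -1.2  1.9] T [-0.26 -0.22 -0.01] w 26.4
```

View pics/c3.png

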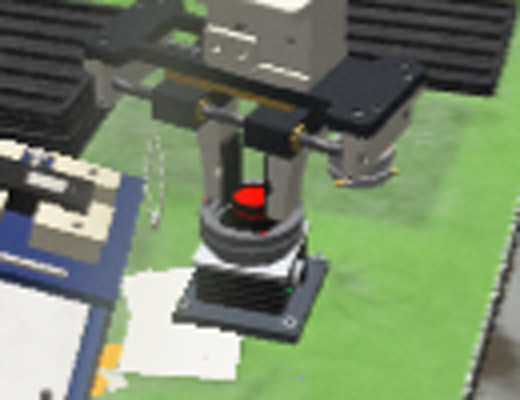

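Red went in with no resistance. Release it, check from outside, then centre the ring with two grips at 90° and pick it.

```bash
python3 - <<'E'
from m import *
robot.move_gripper(.6); st('rel'); robot.servo_line(at(CELL,.13),speed=.2)
a=-175.5
robot.goto(at(RING,.09),down(a+90)); 
snap('side','s6'); snap('top','t6')
rt=blob('top','t6','r',(349,198,14,14)); rs=blob('side','s6','r',(325,163,16,10)); print(rt,rs,rt[0]-355.96,rt[1]-204.18,rs[0]-332.45,rs[1]-168.75)
tri('red',rt,rs)
robot.servo_line(at(RING,.014),speed=.12); robot.move_gripper(.4) ; robot.move_gripper(0.); st('g1')
robot.move_gripper(.65)
robot.servo_line(at(RING,.04),speed=.2); robot.goto(at(RING,.04),down(a)); robot.servo_line(at(RING,.014),speed=.12)
robot.move_gripper(0.); st('g2')
robot.servo_line(at(RING,.12),speed=.15); st('up')
robot.goto(at(CELL,.12),down(a+55.2)); robot.servo_line(at(CELL,.09),speed=.1); robot.dwell(.2); st('above'); print(np.round(robot.read_qpos(),1))
s,_=snap('side','s7')
out=np.hstack([cv2.resize(cv2.imread('pics/s6.png')[150:200,300:370],None,fx=5,fy=5,interpolation=2),cv2.resize(s[120:170+20,300:370,::-1],None,fx=5,fy=5,interpolation=2)[-250:]])
cv2.imwrite('pics/c4.png',out)
E
```

```text
rel t 21.48 p [ 0.4615 -0.1062  0.0745] F [0.3 0.2 0.1] T [-0.2   0.04  0.  ] w 52.7
(np.float64(nan), np.float64(nan)) (np.float64(332.80891472868217), np.float64(168.62248062015505)) nan nan 0.3589147286821799 -0.12751937984495498
 ** On entry to DLASCL parameter number  4 had an illegal value
 ** On entry to DLASCL parameter number  4 had an illegal value
 ** On entry to DLASCL parameter number  4 had an illegal value
 ** On entry to DLASCL parameter number  4 had an illegal value
 ** On entry to DLASCL parameter number  5 had an illegal value
 ** On entry to DLASCL parameter number  4 had an illegal valuem.py:12: RuntimeWarning: invalid value encountered in scalar divide
  yy,xx=np.mgrid[y:y+h,x:x+w]; return (xx*w_).sum()/w_.sum(),(yy*w_).sum()/w_.sum()
Traceback (most recent call last):
  File "m.py", line 6, in tri
    o1,r1=ray('top',*a);o2,r2=ray('side',*b); s=np.linalg.lstsq(np.column_stack([r1,-r2]),o2-o1,rcond=None)[0]
                                                ~~~~~~~~~~~~~~~^^^^^^^^^^^^^^^^^^^^^^^^^^^^^^^^^^^^^^^^^^^^
numpy.linalg.LinAlgError: SVD did not converge in Linear Least Squares
```

The arm hid the red filter from the top camera, so that blob came out empty. The side view puts red within 0.4 px of where blue sat at home. Carrying on with the ring.

```bash
python3 - <<'E'
from m import *
a=-175.5
robot.servo_line(at(RING,.014),speed=.12); robot.move_gripper(0.); st('g1')
robot.move_gripper(.65)
robot.servo_line(at(RING,.04),speed=.2); robot.goto(at(RING,.04),down(a)); robot.servo_line(at(RING,.014),speed=.12)
robot.move_gripper(0.); st('g2')
robot.servo_line(at(RING,.12),speed=.15); st('up')
robot.goto(at(CELL,.12),down(a+55.2)); robot.servo_line(at(CELL,.09),speed=.1); robot.dwell(.2); st('above'); print(np.round(robot.read_qpos(),1))
s,_=snap('side','s7')
out=np.hstack([cv2.resize(cv2.imread('pics/s6.png')[145:195,300:370],None,fx=5,fy=5,interpolation=2),cv2.resize(s[140:190,300:370,::-1],None,fx=5,fy=5,interpolation=2)])
cv2.imwrite('pics/c4.png',out)
E
```

```text
g1 t 23.96 p [ 0.4292 -0.2702  0.0148] F [-0.2  1.1  3.4] T [0.45 0.09 0.02] w 45.7
g2 t 26.86 p [ 0.429  -0.2702  0.0146] F [0.  1.2 3. ] T [0.16 0.19 0.01] w 45.9
up t 27.72 p [ 0.4278 -0.2698  0.1192] F [-0.9  1.2 -0.2] T [0.02 0.13 0.01] w 45.9
above t 29.07 p [ 0.462  -0.1064  0.0906] F [-0.2 -0.9 -0.4] T [-0.13  0.15 -0.01] w 45.7
[ 10.9   9.6 -34.6   0.  -45.7  48.8]
```

View pics/c4.png

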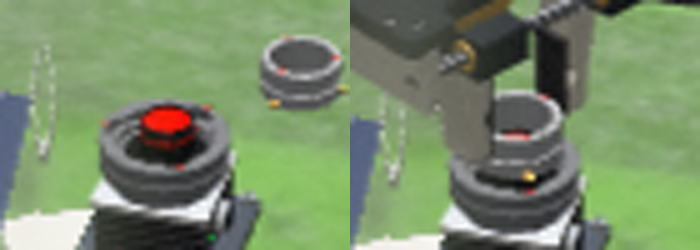

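Red is level in the cell, and the held ring's front pin (530,177) is directly above the gate mark (531,191). Lowering with a force guard.

```bash
python3 - <<'E'
from h import *
o=down(-120.3); z=.090
while z>.0781:
    z-=.001; robot.servo_line(at(CELL,z),o,speed=.03); F=np.array(robot.read_force())
    if z<.087: st(f'{z:.4f}')
    if F[2]>8: break
snap('side','s8')
E
```

```text
0.0860 t 30.12 p [ 0.4615 -0.1062  0.0859] F [-0.1 -0.4 -0.6] T [-0.1   0.15  0.04] w 45.8
0.0850 t 30.38 p [ 0.4614 -0.1062  0.0849] F [ 0.4 -0.6 -0.8] T [-0.03  0.13 -0.02] w 45.9
0.0840 t 30.62 p [ 0.4617 -0.1062  0.0841] F [0.1 0.1 0.2] T [-0.13  0.03  0.01] w 45.8
0.0830 t 30.88 p [ 0.4618 -0.1062  0.0831] F [ 1.4 -1.2  0.1] T [-0.45 -0.49  0.01] w 46.2
0.0820 t 31.12 p [ 0.4619 -0.1062  0.082 ] F [ 3.  -1.6  1.8] T [-0.59 -0.7   0.01] w 46.0
0.0810 t 31.38 p [ 0.4619 -0.1062  0.0811] F [ 3.5 -1.5 -0. ] T [-0.71 -0.98  0.05] w 45.6
0.0800 t 31.62 p [ 0.4619 -0.1062  0.0801] F [ 3.5 -1.9  1.6] T [-0.85 -1.19  0.  ] w 45.9
0.0790 t 31.88 p [ 0.4618 -0.1062  0.0791] F [ 3.8 -2.2  1.5] T [-1.09 -1.47 -0.01] w 45.6
0.0780 t 32.12 p [ 0.462  -0.1063  0.0784] F [ 3.9 -3.4  3.9] T [-1.24 -1.36  0.02] w 45.9
```

The ring is down through the gates with about 5 N of lateral force. I'll nudge it toward that, then turn clockwise following the thread.

```bash
cat > turn.py <<'E'
from h import *
def turn(c,z,a,n,step,zmin=.0755,lim=.6):
    tot=0
    for i in range(n):
        a-=step; tot+=step
        F=np.array(robot.read_force()); 
        c=c+np.clip(F[:2]*.00008,-.0003,.0003)
        # F_z>0: pushed up (pressing down too much) -> ease; <0: groove pulls down -> follow
        z=max(zmin,z-.055e-3*step*.8+np.clip(F[2]*.00005,-.0003,.0003))
        robot.goto(at(c,z),down(a)); T=robot.read_ft_torque()
        st(f'a{a:.1f} z{z:.4f}')
        if abs(T[2])>lim: break
    return c,z,a
E
python3 - <<'E'
from turn import *
c=CELL+[.0008,-.0006]
robot.servo_line(at(c,.0782),speed=.02); robot.dwell(.2); st('nudge')
c,z,a=turn(c,.0782,-120.3,4,6)
print(c,z,a)
E
```

```text
nudge t 32.62 p [ 0.4621 -0.1066  0.0782] F [2.2 0.3 4.3] T [ 0.25 -0.49 -0.02] w 45.5
a-126.3 z0.0781 t 32.88 p [ 0.4619 -0.1069  0.0781] F [ 0.8 -0.7  5.8] T [-0.43 -0.22 -0.08] w 45.6
a-132.3 z0.0782 t 33.12 p [ 0.4619 -0.1069  0.0781] F [ 1.1 -1.2  5.6] T [-0.42 -0.22 -0.07] w 45.8
a-138.3 z0.0782 t 33.38 p [ 0.4619 -0.1069  0.0779] F [-0.2 -1.   3.8] T [-0.32 -0.04 -0.02] w 45.4
a-144.3 z0.0781 t 33.62 p [ 0.4622 -0.1069  0.0778] F [ 1.1 -0.8  2.8] T [-0.19 -0.18 -0.07] w 45.7
[ 0.46261348 -0.10700428] 0.07811531932722897 -144.3
```

```bash
python3 - <<'E'
from turn import *
c,z,a=turn(np.array([.4625,-.1070]),.0781,-144.3,9,6,zmin=.0745)
print(c,z,a)
E
```

```text
a-150.3 z0.0780 t 33.88 p [ 0.4621 -0.1069  0.0776] F [ 0.5  0.5 -0.2] T [ 0.11  0.15 -0.02] w 45.9
a-156.3 z0.0777 t 34.12 p [ 0.4623 -0.107   0.0774] F [ 0.  -0.3 -0.8] T [ 0.06  0.03 -0.01] w 46.2
a-162.3 z0.0774 t 34.38 p [ 0.4624 -0.107   0.0772] F [ 0.6  0.2 -0.8] T [ 0.04  0.08 -0.01] w 45.7
a-168.3 z0.0771 t 34.62 p [ 0.4626 -0.107   0.077 ] F [0.5 0.3 1.1] T [ 0.06  0.1  -0.02] w 45.8
a-174.3 z0.0769 t 34.88 p [ 0.4627 -0.107   0.0769] F [ 0.4 -0.3 -1. ] T [ 0.03  0.08 -0.05] w 46.3
a-180.3 z0.0766 t 35.12 p [ 0.4629 -0.107   0.0767] F [-0.3 -0.2 -0.1] T [-0.03  0.13  0.02] w 45.8
a-186.3 z0.0763 t 35.38 p [ 0.4631 -0.107   0.0766] F [-0.3 -0.3  3.3] T [-0.02  0.1   0.01] w 46.0
a-192.3 z0.0762 t 35.62 p [ 0.4632 -0.1071  0.0766] F [0.4 0.1 4.5] T [ 0.01  0.09 -0.15] w 45.9
a-198.3 z0.0762 t 35.88 p [ 0.4632 -0.1072  0.0766] F [ 0.4 -0.7  5.2] T [-0.44  0.1  -0.28] w 46.0
[ 0.46273366 -0.10706217] 0.07616452245735662 -198.3
```

```bash
python3 - <<'E'
from turn import *
c,z,a=turn(np.array([.4627,-.1071]),.0764,-198.3,2,2,zmin=.0755)
robot.move_gripper(.7); st('open')
robot.servo_line(at(c,.15),speed=.15); robot.goto([.42,-.35,.25],down(a)); robot.dwell(.2); st('away')
t,_=snap('top','t9'); s,_=snap('side','s9')
k=lambda im,x,y:cv2.resize(im[y:y+50,x:x+50,::-1],None,fx=8,fy=8,interpolation=2)
cv2.imwrite('pics/c5.png',np.hstack([k(t,330,180),k(s,308,150)]))
E
```

```text
a-200.3 z0.0766 t 36.12 p [ 0.463  -0.1072  0.0766] F [ 1.4 -1.8  0.6] T [-0.68 -0.58  0.03] w 46.1
a-202.3 z0.0765 t 36.38 p [ 0.463  -0.1073  0.0766] F [ 1.5 -1.1  2.9] T [-0.48 -0.35  0.01] w 45.7
open t 36.92 p [ 0.4627 -0.1073  0.0764] F [ 0.1 -0.   0.9] T [ 0.05  0.09 -0.01] w 61.7
away t 38.79 p [ 0.4204 -0.3489  0.2495] F [-0.3  0.1  1.2] T [ 0.06  0.06 -0.06] w 61.4
```

View pics/c5.png

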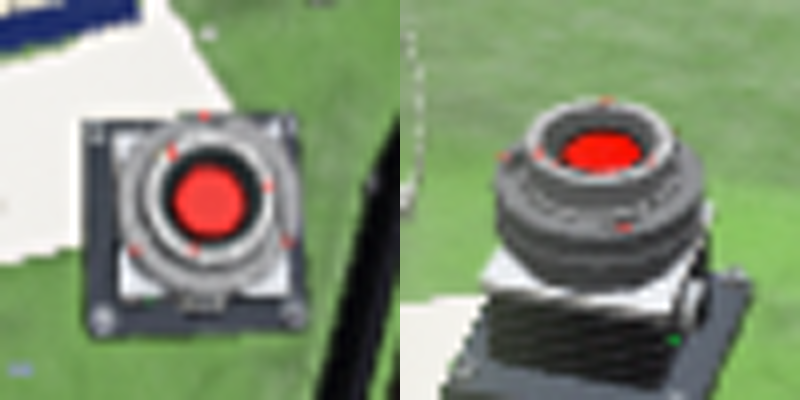

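The ring sits level, with its marks at (172,152), (268,187) and (194,249). That is about 80° past the gates, but the torque dropped out on the last two steps. I'll regrip and confirm tightness.

```bash
python3 - <<'E'
from m import *
c=np.array([.4625,-.1071]); A9=lambda X,Y:((X+.5)/8-.5+330,(Y+.5)/8-.5+180); E9=lambda X,Y:((X-400+.5)/8-.5+308,(Y+.5)/8-.5+150)
for f,cam,pts in((A9,'top',((172,152),(268,187),(194,249))),(E9,'side',((606,101),(540,155),(651,160)))):
    q=np.array([onz(cam,*f(*p),.086) for p in pts]); m=q.mean(0); print(cam,m,[(np.degrees(np.arctan2(*(p-m)[1::-1]))%120).round(1) for p in q])
a=-190.
robot.goto(at(c,.12),down(a)); robot.servo_line(at(c,.0765),speed=.08); robot.move_gripper(0.); robot.dwell(.2); st('grip')
for i in range(6):
    a-=2; robot.goto(at(c,.0765),down(a)); robot.dwell(.15)
    T=[robot.read_ft_torque()[2]]
    for _ in range(3): robot.dwell(.03); T.append(robot.read_ft_torque()[2])
    st(f'{a} Tz {np.mean(T):.3f}'); 
    if np.mean(T)<-.33: break
E
```

```text
top [ 0.46208357 -0.10550564  0.086     ] [np.float64(39.7), np.float64(37.6), np.float64(39.9)]
side [ 0.46131164 -0.10555101  0.086     ] [np.float64(40.7), np.float64(42.9), np.float64(39.7)]
grip t 41.29 p [ 0.463  -0.1071  0.0769] F [ 0.3 -0.4  5.2] T [-0.06 -0.1   0.01] w 46.0
-192.0 Tz -0.028 t 41.79 p [ 0.4631 -0.1071  0.0769] F [ 1.2 -0.3  5.5] T [-0.11 -0.06 -0.02] w 45.9
-194.0 Tz -0.213 t 42.29 p [ 0.463  -0.1071  0.0769] F [ 0.8 -0.7  6. ] T [-0.19 -0.09 -0.19] w 46.0
-196.0 Tz -0.136 t 42.79 p [ 0.463  -0.1071  0.0769] F [ 0.7 -1.3  5.3] T [-0.31 -0.13 -0.13] w 46.2
-198.0 Tz -0.002 t 43.29 p [ 0.463  -0.1072  0.0769] F [ 1.  -1.3  5.2] T [-0.55 -0.19  0.  ] w 45.9
-200.0 Tz 0.090 t 43.79 p [ 0.463  -0.1073  0.0769] F [ 0.7 -2.3  6.6] T [-0.9  -0.35  0.08] w 45.8
-202.0 Tz 0.574 t 44.29 p [ 0.4631 -0.1071  0.0769] F [ 0.7 -1.7  5. ] T [-0.54 -0.29  0.6 ] w 46.0
```

Torque is now clearly firm at about 0.6 N·m resisting. Release, retreat and do the last check.

```bash
python3 - <<'E'
from m import *
c=np.array([.4627,-.1072])
robot.move_gripper(.7); st('open'); robot.servo_line(at(c,.15),speed=.15); robot.goto([.42,-.35,.25],down(-202)); robot.dwell(.2); st('away')
t,_=snap('top','t10'); s,_=snap('side','s10')
tb=blob('top','t10','b',(268,212,22,22)); P('blue',tb,.033); rs=blob('top','t10','r',(350,199,13,13)); P('red',rs,.082)
k=lambda im,x,y:cv2.resize(im[y:y+50,x:x+50,::-1],None,fx=8,fy=8,interpolation=2)
b=cv2.resize(t[190:215+25,215:315,::-1],None,fx=4,fy=4)
o=np.zeros((600,800,3),np.uint8); o[:400]=np.hstack([k(t,330,180),k(s,308,150)]); o[400:,:400]=b; cv2.imwrite('pics/c6.png',o)
E
```

```text
open t 44.83 p [ 0.4623 -0.1071  0.0764] F [-0.1  0.3  0.1] T [ 0.03  0.08 -0.01] w 61.3
away t 46.71 p [ 0.4204 -0.3489  0.2495] F [-0.1  0.5 -0.1] T [0.07 0.17 0.04] w 61.9
blue top [0.4189 0.1196 0.033 ]
red top [ 0.4601 -0.1052  0.082 ]
```

View pics/c6.png

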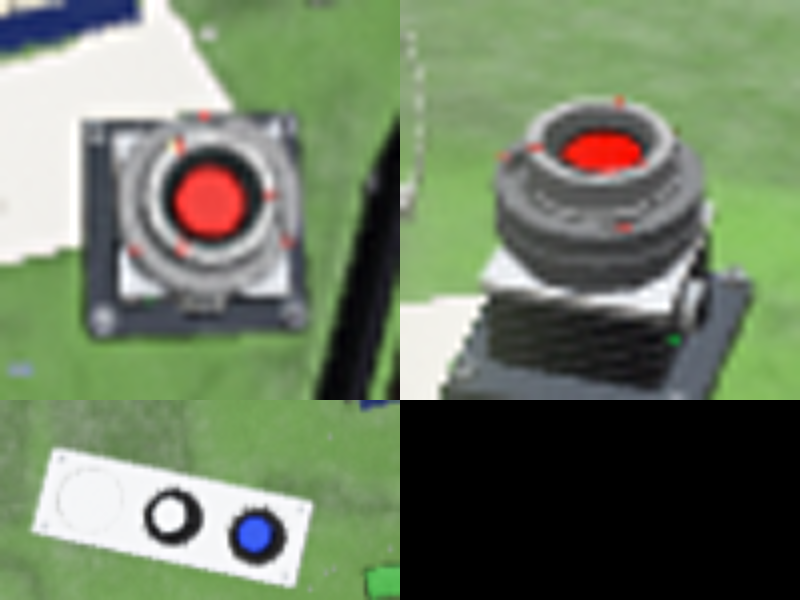

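The marks moved about 10° further clockwise, to (180,146), (271,195) and (181,250). The ring is level, red is inside it, blue is in its pocket and clear hasn't moved. Handing in.

```bash
python3 -c "
from rig import robot
robot.job_done(); print(robot.read_t())"
```

```text
the job is handed in; nothing more can be done
the job is handed in; nothing more can be done
```

The filter change is done and handed in at about 47 s of the 72 s allowed. The robot gave no verdict.

- **Blue filter:** it stands in the formerly empty pocket. The cameras put it within 1–3 mm of the pocket's centre, inside the 6 mm limit.
- **Red filter:** it went into the cell without resistance. After release, the side view showed it within 0.4 px of where blue had sat. The last top view put it about 2 mm from the cell centre, which is near the calibration error and inside the 3 mm limit.
- **Ring:** its pins went down through the gates on the first try, with about 5 N of sideways force. I turned it clockwise in two grips to about 90° past the gates. At the end it was level, about 4 mm above the seat by the arm's height reading.
- **Left alone:** the last top view shows the clear filter in its place. I did not measure the screwdriver, tweezers or pad at the end, but the arm made no contact with them that I saw.

**Checks that disagreed or failed:**
- **Torque:** the reading was erratic while tightening. It was slightly negative at first and dropped to zero near 80°, so I regripped and turned until it showed about 0.6 N·m. That is firmer than the 0.3 expected, so the ring may be slightly past 80°, near its stop.
- **Red position:** one camera measurement of red while it was held was about 8 mm off. The finger or the gate marks probably disturbed it, so I ignored it. The top view of red just after release was blocked by the arm.
- **Clamp force:** I could not measure it directly, so the 3 N requirement rests on the ring's angle and torque.

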